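Close the aquarium pump housing and hold it shut on its seal

ROBOT

A 7-joint arm with a two-finger parallel gripper is mounted at the origin on the work surface. World frame = base frame: x ahead of the robot, y to its left, z up, the work surface at z = 0. Lengths are in m, angles in rad, forces in N, time in s.
With the tool pointing down it reaches from about 0.4 to 0.85 m from the base axis. Payload 4.5 kg.
Tool frame: the origin (TCP) lies at the very end of the fingers, on their centre line; the grasp point (between the pads) lies 19 mm behind it (r.pinch_z is the distance from the TCP to the grasp point, in m); x points along the fingers, y is the direction in which the jaws open and shut, and the axes are right-handed (so a half turn about x gives the same grasp; the last joint's range is limited). The gripper opens to 88 mm and grips with 3 to 60 N. Pads are 18 mm wide; open, the fingers measure 123 mm over their backs; the gripper's body (75 mm by 187 mm) begins 45 mm behind the grasp point.
Start: joints at [1.302, 0.689, -0.195, 1.565, 0.157, 0.902, -0.215], TCP at [0.186, -0.597, 0.239] pointing down, gripper open.
Joint ranges: [-3.01, 3.01], [-0.46, 2.08], [-1.47, 1.51], [0.13, 2.56], [-1, 4.14], [0.04, 2.09], [-2.66, 2.66]. Speed limits (rad/s): [2.57, 2.57, 3.14, 3.14, 3.14, 3.14, 3.14].

INTERFACE

Orientations are given as a unit quaternion [x, y, z, w].
In Python, from plant import telemetry, cams, job, r gives the robot as it stands.
- The arm moves only by the tool send_rows, never from a script. Its argument "commands" is one flat list of numbers, 7 for each row, row after row: the shift along the world's x, y, z as a fraction of full scale, then the turn, a rotation vector about the world's x, y, z as a fraction of full scale, then the closure, from 0 (fully open) to 1 (shut). In form: [dx, dy, dz, wx, wy, wz, claw, dx, dy, dz, wx, wy, wz, claw, ...]. A call has 1 to 12 rows; each row shifts and turns the pose as measured when the row begins; what a row does not reach is not made up. Full scale, the value 1, is 250 mm for a shift and 90 degrees for a turn. A row lasts 1/10 s, in which the tool goes at most 50 mm and 8.59 degrees, less where a joint would pass 70% of its speed; a pose out of reach is approached as far as the arm can. A call with a number of a shift or a turn outside -1 to 1 is refused whole. A call with a gripper value outside its range is refused whole. The fingers move at their own pace and stop on an object; "newtons" is the grip in N (left out, the last holds). Time passes only in rows, so rows that do not move let the fingers close. It gives the time, the measured TCP pose, the force and the opening at its end, in the units of the state.
- telemetry.get_state(): the state, without advancing time (a new reading comes with each control period).
- cams.snapshot(name): name is "side" or "top" or "wrist"; returns a dict with "image" (400x640x3 uint8, blue, green, red), "intrinsics" (3x3 intrinsics, pixels), "world_to_cam" (4x4, takes a point from world to camera coordinates). Camera axes: x right, y down, z forward; pixel columns grow to the right and rows downward; lengths in m; the calibration is good to about 2 mm. A picture is of the moment at which its call begins. There is no depth.
- job.finish_job(): hands the job in, once; it reports no verdict.
The state is a dict: "clock": time; "q": joint angles; "qd": joint speeds; "joint_torque": joint torques, N m; "tool_pos": TCP position; "eef_rot": TCP orientation; "contact_force": force on the tool from outside, world axes, zero at the start; "moment": the same for the moment, N m; "opening": opening from 0.0 (shut) to 1.0 (fully open).
Only numpy, scipy, OpenCV 4.12 (cv2) and the standard library are available. Lean on these libraries where they do the work, as an engineer would, in place of code of your own. Each camera call takes 0.05 s, during which the arm holds its last target.

TASK

An aquarium pump stands open on the shop counter. Pick up the loose upper half of its housing by the grip bar, turn it so that its large and small holes match the large and small dowels of the fixed lower half, lower it onto the dowels and press it down against the springy seal until the two halves meet flush all round. Finish while still holding it pressed shut (the seal pushes it open again if you let go), and leave the other things on the counter where they are.

Things in the scene. Friction and masses are not known exactly. Their poses are not given: they have to be found in the camera images.
- lower_face (a point): Centre of the level top (mating) face of the lower pump housing half, 44 mm above the counter; axes = the lower half's axes, z up. The half is grey plastic, bolted down: flange 140 (x) x 84 (y) x 14 mm over a round body and a 150 x 100 x 8 mm dark foot; under its +x end a 28 mm outlet pipe sticks out to 100 mm from the centre. Shut, cover_grip is 40 mm above this point.
- seal (a joint): Compression (m) of the round black rubber seal (68 mm diameter, grey centre) in the middle of the lower half's face: 0 = standing 5 mm proud, 0.005 = pressed flush with the face. It springs straight up: about 5 N to start moving it, 10 N to press it flush, so the upper half's weight alone does not close the gap.
- dowel_big (a point): Foot of the large steel dowel, on the mating face at (-54, +20) mm from its centre in the lower half's x, y. Upright, 12 mm diameter, 18 mm tall, the top 7 mm tapered to 6 mm diameter.
- dowel_small (a point): Foot of the small steel dowel, on the mating face at (+54, -20) mm from its centre. Upright, 8 mm diameter, 18 mm tall, the top 7 mm tapered to 2 mm diameter.
- cover_grip (a point): In the grip bar on the upright centre line of the loose upper housing half, 40 mm above its underside; axes = the upper half's axes, z up. The bar is upright, 60 mm long (x), 24 mm wide (y), from 18 to 60 mm above the underside: grip it across its width from above. When the housing is shut these axes agree with the lower half's, same way round (not half a turn off).
- cover_face (a point): Centre of the underside of the loose upper half, to lie on lower_face. Grey plastic, about 0.3 kg, lying underside down on the counter left or right of the lower half: a plate 140 (x) x 84 (y) x 14 mm with a low round boss (72 mm diameter, up to 18 mm) under the grip bar, and a small block (22 x 24 mm, up to 22 mm) on its +x end, marking the outlet end.
- hole_big (a point): Centre of the mouth of the large hole in the underside of the upper half, at (-54, +20) mm from its centre; 14 mm diameter, right through the plate. It goes over the large dowel.
- hole_small (a point): Centre of the mouth of the small hole in the underside of the upper half, at (+54, -20) mm from its centre; 10 mm diameter, right through the plate. It goes over the small dowel.
- strainer: Bystander: loose black round strainer cap, 76 mm diameter, 45 mm tall, on the other side of the pump from the upper half. Origin: centre of its underside.
- rock: Bystander: loose pale rock, about 85 x 65 x 60 mm, on the far left. Origin: centre of its underside.
- food_tub: Bystander: loose tub with black lid, 68 mm diameter, 85 mm tall, on the far right. Origin: centre of its underside.
Mind the look-alikes: they are no part of the job. Leave any blue or turquoise look-alike of the part that bears lower_face alone.

How it is judged:
At the end, for the whole second after the job is handed in: Both holes of the upper half are over their own dowels (within 3 mm sideways), its underside is within 2 mm of the lower half's face at the centre and at both holes and level within 0.04 rad, against the push of the seal, with the fingers or arm still pressing on it by more than 2 N (horizontal distance between hole_big and dowel_big below 0.003 m and horizontal distance between hole_small and dowel_small below 0.003 m and z of each of hole_big, hole_small, cover_face in the frame of lower_face below 0.002 m and angle between cover_face's own z axis and vertical below 0.04 rad and contact force between any of the fingers, the arm and cover above 2 N); the arm keeps its last pose, push and grip.
It fails at once if the strainer cap is pushed more than 30 mm (distance of strainer from where it was at the start of the episode above 0.03 m).
It fails at once if the rock is pushed more than 30 mm (distance of rock from where it was at the start of the episode above 0.03 m).
It fails at once if the food tub is pushed more than 30 mm (distance of food_tub from where it was at the start of the episode above 0.03 m).
It also fails if it takes over 40 s, if anything falls off the work surface, if the arm or the gripper's body presses on something with over 40 N, if the wrist force passes 120 N, or if a joint passes its speed limit or range.

## Working session

There is one attempt and no reset: what is moved stays moved. The work goes in short steps, Python scripts to look and compute and a tool call to move; the robot and the scene stay as the last step left them, time stands still between calls to the robot, and variables do not carry over. Pictures are saved under pics/ and viewed, and the job is handed in when it is done.

Besides the shell and the picture viewer there is one more tool, called after "Request:" by a JSON object that holds its "method" and its "body", one argument or row to a line. send_rows: Moves the arm, as the interface text tells. Its arguments: {"type":"object","properties":{"commands":{"type":"array"},"newtons":{"type":"number"}},"required":["commands"]}

```bash
mkdir -p pics; ls; python3 - <<'E'
from plant import telemetry, cams, job, r
import cv2,numpy as np
s=telemetry.get_state(); print({k:np.round(v,3).tolist() for k,v in s.items()}, r.pinch_z)
for n in ["top","side","wrist"]:
    d=cams.snapshot(n); cv2.imwrite(f"pics/{n}0.png",d["image"]); print(n,np.round(d["intrinsics"],1).tolist(),np.round(d["world_to_cam"],3).tolist())
E
```

```text
pics
{'clock': 0.0, 'q': [1.302, 0.69, -0.195, 1.566, 0.157, 0.902, -0.215], 'qd': [-0.001, 0.001, 0.001, -0.001, 0.002, -0.002, 0.001], 'joint_torque': [0.0, -52.756, -1.267, -15.343, -0.053, 0.007, 0.0], 'tool_pos': [0.186, -0.596, 0.238], 'eef_rot': [-0.699, -0.107, 0.699, -0.106], 'contact_force': [-0.152, 0.036, -0.163], 'moment': [0.056, -0.061, 0.071], 'opening': 1.001} 0.0187
top [[387.8, 0.0, 318.3], [0.0, 387.8, 200.4], [0.0, 0.0, 1.0]] [[0.026, -1.0, -0.006, 0.017], [-0.991, -0.025, -0.129, 0.502], [0.129, 0.009, -0.992, 0.972], [0.0, 0.0, 0.0, 1.0]]
side [[494.6, 0.0, 317.1], [0.0, 494.6, 201.0], [0.0, 0.0, 1.0]] [[-0.984, -0.174, -0.025, 0.518], [-0.074, 0.539, -0.839, 0.085], [0.16, -0.824, -0.544, 1.048], [0.0, 0.0, 0.0, 1.0]]
wrist [[306.1, 0.0, 314.2], [0.0, 306.1, 199.7], [0.0, 0.0, 1.0]] [[0.298, -0.955, -0.001, -0.624], [-0.905, -0.283, 0.317, -0.042], [-0.303, -0.093, -0.948, 0.391], [0.0, 0.0, 0.0, 1.0]]
```

View pics/top0.png

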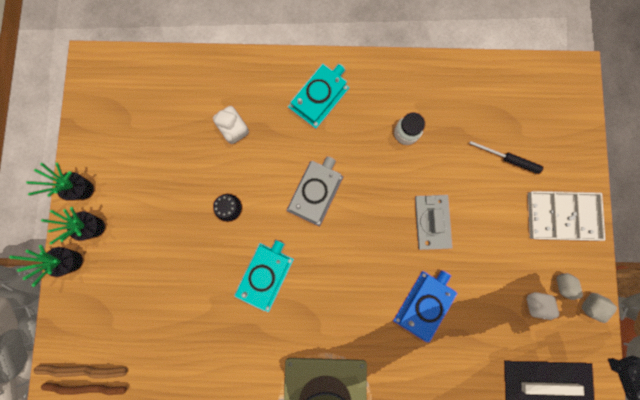

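View pics/side0.png

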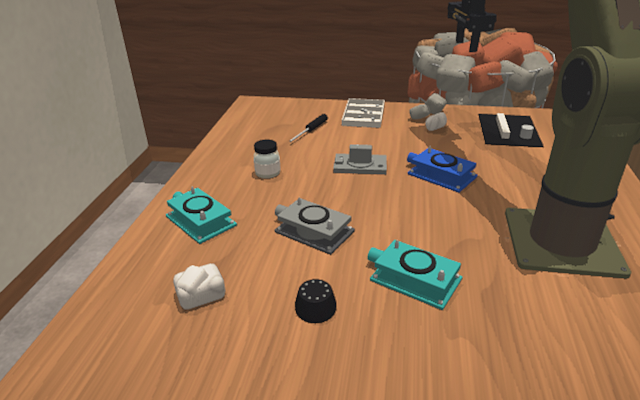

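View pics/wrist0.png

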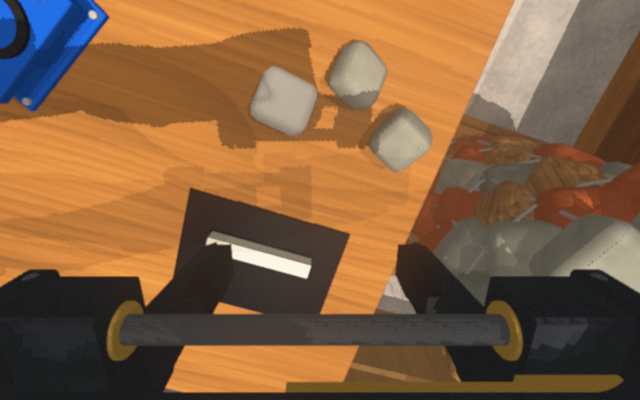

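Top view: grey lower half at about (315,192) with outlet toward (330,162); cover at (433,222); strainer at (227,207). I'll zoom in.

```bash
python3 - <<'E'
import cv2,numpy as np
a=cv2.imread("pics/top0.png")
c1=cv2.resize(a[150:235,280:350],None,fx=5.6,fy=5.6,interpolation=cv2.INTER_CUBIC)
c2=cv2.resize(a[180:265,400:470],None,fx=5.6,fy=5.6,interpolation=cv2.INTER_CUBIC)
cv2.imwrite("pics/z0.png",np.hstack([c1,c2]))
b=cv2.imread("pics/side0.png")
cv2.imwrite("pics/z1.png",np.hstack([cv2.resize(b[190:255,265:365],None,fx=4,fy=4,interpolation=cv2.INTER_CUBIC),cv2.resize(b[130:195,315:415],None,fx=4,fy=4,interpolation=cv2.INTER_CUBIC)]))
E
```

```text
(no output)
```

View pics/z0.png

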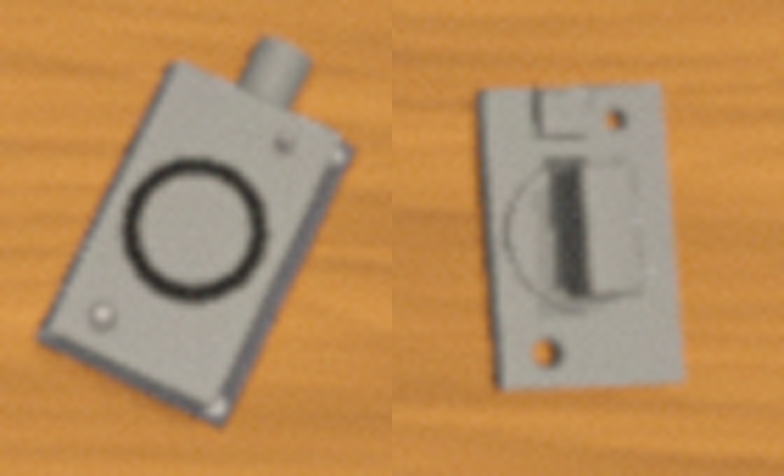

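View pics/z1.png

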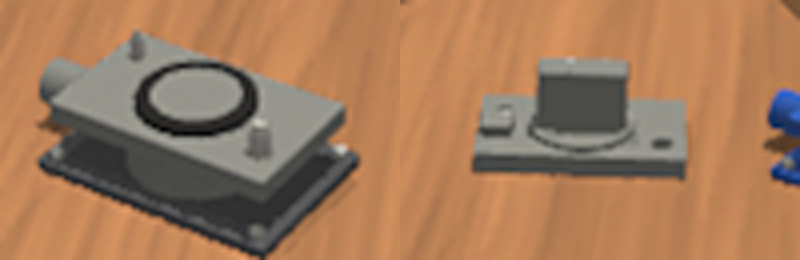

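```bash
cat > h.py <<'E'
from plant import telemetry, cams, job, r
import cv2,numpy as np
from scipy.spatial.transform import Rotation as R
def cast(d,uv,z):
    K=d["intrinsics"];T=d["world_to_cam"];Rt=T[:3,:3].T;c=-Rt@T[:3,3]
    v=Rt@np.linalg.solve(K,[uv[0],uv[1],1.]);return c+v*(z-c[2])/v[2]
def proj(d,p):
    q=d["world_to_cam"]@np.r_[p,1];u=d["intrinsics"]@q[:3];return u[:2]/u[2]
def pose(A,B):  # big(-54,20) small(54,-20) -> centre, yaw
    c=(A+B)/2; v=B-A; return c, np.degrees(np.arctan2(v[1],v[0])-np.arctan2(-40,108)), np.linalg.norm(v[:2])
E
python3 - <<'E'
from h import *
d=cams.snapshot("top")
big=cast(d,(427.9,242.9),.007);sm=cast(d,(439.8,201.2),.007);print("cover",pose(big,sm))
B=cast(d,(298.4,205.9),.060);S=cast(d,(330.9,175.5),.060);print("lower",pose(B,S),"expect len .1152")
print("seal",cast(d,(315,190.9),.049))
for n,uv,z in [("strainer",(227,207),.045),("tub",(413,122),.085),("rock",(231,125),.03)]: print(n,cast(d,uv,z))
s=telemetry.get_state();print(R.from_quat(s["eef_rot"]).as_matrix().round(3))
E
```

```text
cover (array([ 0.45528236, -0.27527971,  0.007     ]), np.float64(3.88688137870581), np.float64(0.11547740726310422))
lower (array([0.52258595, 0.03954011, 0.06      ]), np.float64(-24.785431038423663), np.float64(0.11295473848785283)) expect len .1152
seal [0.52360684 0.0390426  0.049     ]
strainer [0.47707114 0.26283842 0.045     ]
tub [ 0.69943089 -0.20346301  0.085     ]
rock [0.69883048 0.26819566 0.03      ]
[[-0.     0.298 -0.954]
 [ 0.001 -0.954 -0.298]
 [-1.    -0.001  0.   ]]
```

Request:
{"method": "send_rows", "body": {
  "commands": [0.12,0.14,0,0,0,-0.016,0,0.12,0.14,0,0,0,-0.016,0,0.12,0.14,0,0,0,-0.016,0,0.12,0.14,0,0,0,-0.016,0,0.12,0.14,0,0,0,-0.016,0,0.12,0.14,0,0,0,-0.016,0,0.12,0.14,0,0,0,-0.016,0,0.12,0.14,0,0,0,-0.016,0,0.05,0.14,0,0,0,-0.016,0,0,0,0,0,0,0,0]
}}

```text
clock: 1.2
tool_pos: [0.4434, -0.2682, 0.2368]
eef_rot: [-0.707, -0.022, 0.707, -0.021]
contact_force: [-0.2, 0.0, -0.6]
opening: 1.0
```

```bash
cat > look.py <<'E'
import sys
from h import *
s=telemetry.get_state();M=R.from_quat(s["eef_rot"]).as_matrix()
print(round(s["clock"],2),s["tool_pos"].round(4) if hasattr(s["tool_pos"],"round") else s["tool_pos"],"yaw y",np.degrees(np.arctan2(M[1,1],M[0,1])).round(2),"xaxis",M[:,0].round(3),"F",np.round(s["contact_force"],2),"open",round(float(s["opening"]),3))
for n in sys.argv[2:]:
    d=cams.snapshot(n);cv2.imwrite(f"pics/{n}{sys.argv[1]}.png",d["image"]);np.savez(f"pics/{n}{sys.argv[1]}.npz",**d)
E
python3 look.py 1 wrist
```

```text
1.2 [ 0.4434 -0.2682  0.2368] yaw y -86.47 xaxis [-0.001  0.002 -1.   ] F [-0.15  0.05 -0.57] open 1.0
```

View pics/wrist1.png

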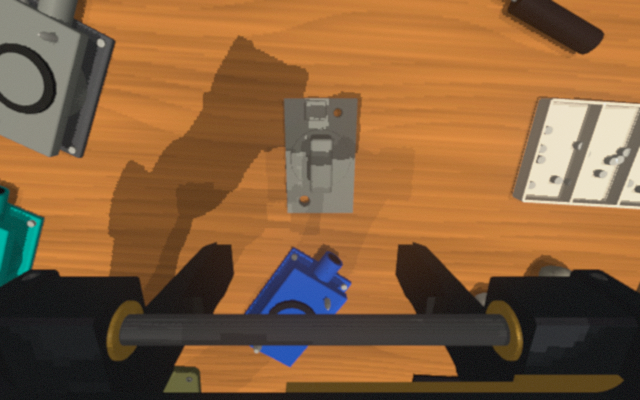

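```bash
python3 - <<'E'
from h import *
a=cv2.imread("pics/wrist1.png")
cv2.imwrite("pics/z2.png",cv2.resize(a[85:225,270:375],None,fx=4,fy=4,interpolation=cv2.INTER_CUBIC))
d=np.load("pics/wrist1.npz")
hsv=cv2.cvtColor(a,cv2.COLOR_BGR2HSV); m=((hsv[...,1]<70)).astype(np.uint8)*255
m[:85]=0;m[225:]=0;m[:,:270]=0;m[:,375:]=0
cs,_=cv2.findContours(m,cv2.RETR_CCOMP,cv2.CHAIN_APPROX_NONE)
for c in cs:
    A=cv2.contourArea(c)
    if A>8:
        M=cv2.moments(c);u=(M["m10"]/M["m00"],M["m01"]/M["m00"]);print(A,np.round(u,2),cast(d,u,.014).round(4),cast(d,u,.007).round(4))
E
```

```text
7538.5 [319.85 153.99] [ 0.4625 -0.2731  0.014 ] [ 0.4613 -0.2733  0.007 ]
87.0 [304.  198.9] [ 0.4043 -0.2569  0.014 ] [ 0.4019 -0.2568  0.007 ]
78.5 [337.14 112.14] [ 0.5123 -0.2898  0.014 ] [ 0.512  -0.2903  0.007 ]
```

View pics/z2.png

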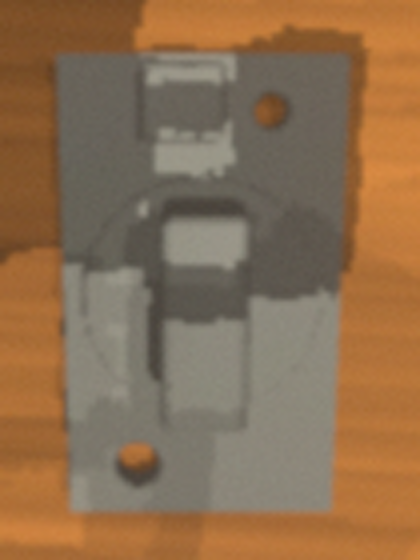

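Request:
{"method": "send_rows", "body": {
  "commands": [0.027,-0.012,-0.1,0,0,0,0,0.026,-0.012,-0.16,0,0,0,0,0,0,-0.16,0,0,0,0,0,0,-0.16,0,0,0,0,0,0,-0.1,0,0,0,0,0,0,-0.06,0,0,0,0,0,0,0,0,0,0,0],
  "newtons": 40
}}

```text
clock: 1.95
tool_pos: [0.4523, -0.2903, 0.0465]
eef_rot: [0.708, 0.012, -0.706, 0.021]
contact_force: [-0.1, 0.5, 0.8]
opening: 1.0
```

```bash
python3 look.py 2 wrist side
```

```text
1.95 [ 0.4523 -0.2903  0.0465] yaw y -87.32 xaxis [ 0.003 -0.012 -1.   ] F [-0.08  0.45  0.8 ] open 1.0
```

View pics/wrist2.png

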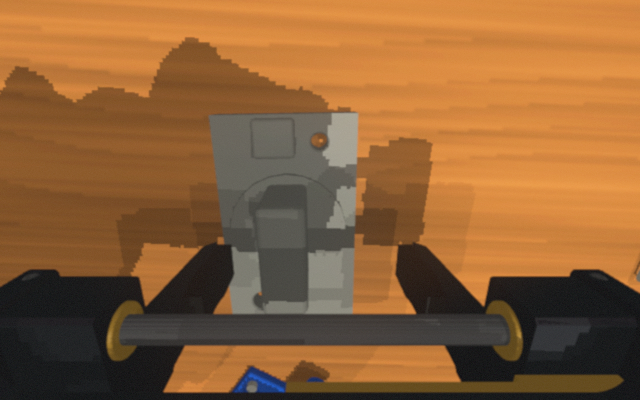

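View pics/side2.png

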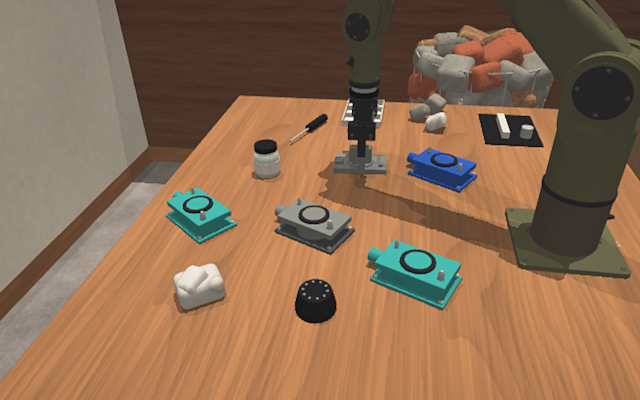

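Request:
{"method": "send_rows", "body": {
  "commands": [0.02,0.064,0,0.0076,0.002,0.009,0,0,0,0,0,0,0,0]
}}

```text
clock: 2.25
tool_pos: [0.46, -0.275, 0.0506]
eef_rot: [0.709, 0.021, -0.705, 0.022]
contact_force: [-0.0, 1.2, 0.4]
opening: 1.0
```

```bash
python3 look.py 3
```

```text
2.25 [ 0.46   -0.275   0.0506] yaw y -86.54 xaxis [ 0.006 -0.002 -1.   ] F [-0.02  1.19  0.39] open 1.0
```

Request:
{"method": "send_rows", "body": {
  "commands": [-0.006,0,-0.04,0.001,0.004,0,0,-0.004,0,-0.04,0,0,0,0,0,0,0,0,0,0,0]
}}

```text
clock: 2.55
tool_pos: [0.4589, -0.2751, 0.0311]
eef_rot: [0.708, 0.021, -0.706, 0.023]
contact_force: [0.3, -0.3, 1.4]
opening: 0.997
```

```bash
python3 look.py 3
```

```text
2.55 [ 0.4589 -0.2751  0.0311] yaw y -86.46 xaxis [ 0.003 -0.002 -1.   ] F [ 0.29 -0.27  1.36] open 0.997
```

Request:
{"method": "send_rows", "body": {
  "commands": [-0.006,0,-0.026,0.001,0.002,0,0,0,0,0,0,0,0,0]
}}

```text
clock: 2.75
tool_pos: [0.4569, -0.2752, 0.0237]
eef_rot: [-0.706, -0.022, 0.707, -0.022]
contact_force: [-0.5, -1.0, 0.2]
opening: 0.999
```

```bash
python3 look.py 3
```

```text
2.75 [ 0.4569 -0.2752  0.0237] yaw y -86.46 xaxis [-0.001 -0.    -1.   ] F [-0.47 -0.98  0.2 ] open 0.999
```

Centred at height 24 mm, level. Close.

Request:
{"method": "send_rows", "body": {
  "commands": [0,0,0,0,0,0,1,0,0,0,0,0,0,1,0,0,0,0,0,0,1,0,0,0,0,0,0,1,0,0,0,0,0,0,1,0,0,0,0,0,0,1,0,0,0,0,0,0,1],
  "newtons": 50
}}

```text
clock: 3.45
tool_pos: [0.457, -0.2756, 0.024]
eef_rot: [-0.707, -0.021, 0.707, -0.022]
contact_force: [-0.3, 0.1, 0.0]
opening: 0.388
```

```bash
python3 look.py 4
```

```text
3.45 [ 0.457  -0.2756  0.024 ] yaw y -86.49 xaxis [-0.001 -0.001 -1.   ] F [-0.31  0.11  0.  ] open 0.388
```

Request:
{"method": "send_rows", "body": {
  "commands": [0,0,0,0,0,0,1,0,0,0,0,0,0,1,0,0,0,0,0,0,1]
}}

```text
clock: 3.75
tool_pos: [0.457, -0.2752, 0.024]
eef_rot: [-0.706, -0.022, 0.707, -0.022]
contact_force: [0.6, -0.6, -1.0]
opening: 0.27
```

```bash
python3 look.py 4
```

```text
3.75 [ 0.457  -0.2752  0.024 ] yaw y -86.48 xaxis [-0.001 -0.    -1.   ] F [ 0.64 -0.62 -1.02] open 0.27
```

Opening is 23.8 mm, matching the 24 mm bar. Lift.

Request:
{"method": "send_rows", "body": {
  "commands": [0,0,-0.0,0,0,0,1,0,0,0.06,0,0,0,1,0,0,0.12,0,0,0,1,0,0,0.12,0,0,0,1,0,0,0.12,0,0,0,1,0,0,0.12,0,0,0,1,0,0,0.08,0,0,0,1,0,0,0,0,0,0,1]
}}

```text
clock: 4.55
tool_pos: [0.453, -0.2742, 0.1874]
eef_rot: [-0.705, -0.022, 0.709, -0.021]
contact_force: [0.7, 0.0, -3.8]
opening: 0.268
```

```bash
python3 look.py 5 wrist side
```

```text
4.55 [ 0.453  -0.2742  0.1874] yaw y -86.51 xaxis [-0.006  0.001 -1.   ] F [ 0.67  0.02 -3.85] open 0.268
```

View pics/wrist5.png

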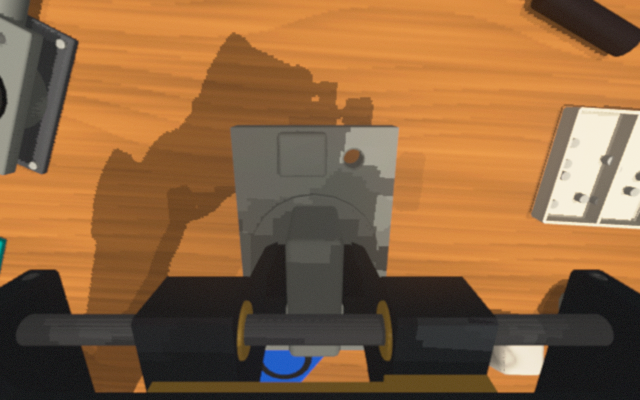

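View pics/side5.png

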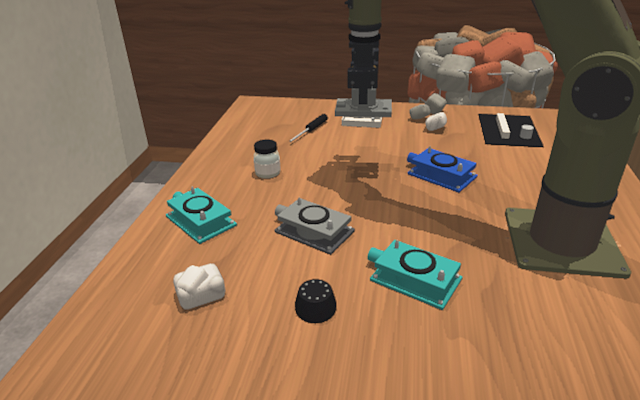

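```bash
python3 - <<'E'
from h import *
d=np.load("pics/wrist5.npz");a=d["image"]
s=telemetry.get_state();t=np.array(s["tool_pos"]);M=R.from_quat(s["eef_rot"]).as_matrix()
hsv=cv2.cvtColor(a,cv2.COLOR_BGR2HSV)
m=np.zeros(a.shape[:2],np.uint8);m[140:175,335:370]=(hsv[140:175,335:370,1]>90)*255
cs,_=cv2.findContours(m,cv2.RETR_EXTERNAL,cv2.CHAIN_APPROX_NONE);c=max(cs,key=cv2.contourArea);mm=cv2.moments(c);u=np.array([mm["m10"],mm["m01"]])/mm["m00"]
zu=t[2]-.024
print(u,cv2.contourArea(c))
for z in (zu+.007,zu+.014):
    p=cast(d,u,z);print(p.round(4),"tool frame",(M.T@(p-t)).round(4),"expect z -.?: (y,z)= -y_cover, x: ", )
T=d["world_to_cam"];print("cam in tool",(M.T@(-T[:3,:3].T@T[:3,3]-t)).round(3))
for v in(5,60,120):
    for uu in (100,320,540): print(uu,v,(cast(d,(uu,v),.05)-t).round(3))
print(proj(d,t+M@np.array([0.,0,0])))
# also block corners
E
python3 - <<'E'
import cv2
a=cv2.imread("pics/wrist5.png");cv2.imwrite("pics/z5.png",cv2.resize(a[110:290,220:410],None,fx=3,fy=3,interpolation=cv2.INTER_CUBIC))
E
```

```text
[351.42123288 155.94292237] 146.0
[ 0.5077 -0.2906  0.1678] tool frame [ 0.0164  0.0207 -0.055 ] expect z -.?: (y,z)= -y_cover, x: 
[ 0.5089 -0.2897  0.1748] tool frame [ 0.0094  0.0198 -0.0563] expect z -.?: (y,z)= -y_cover, x: 
cam in tool [-0.149  0.    -0.085]
100 5 [ 0.144  0.18  -0.135]
320 5 [ 0.155  0.004 -0.135]
540 5 [ 0.165 -0.171 -0.135]
100 60 [ 0.103  0.187 -0.135]
320 60 [ 0.114  0.002 -0.135]
540 60 [ 0.126 -0.183 -0.135]
100 120 [ 0.053  0.195 -0.135]
320 120 [ 0.065 -0.002 -0.135]
540 120 [ 0.077 -0.198 -0.135]
[313.33622587 261.29436449]
```

View pics/z5.png

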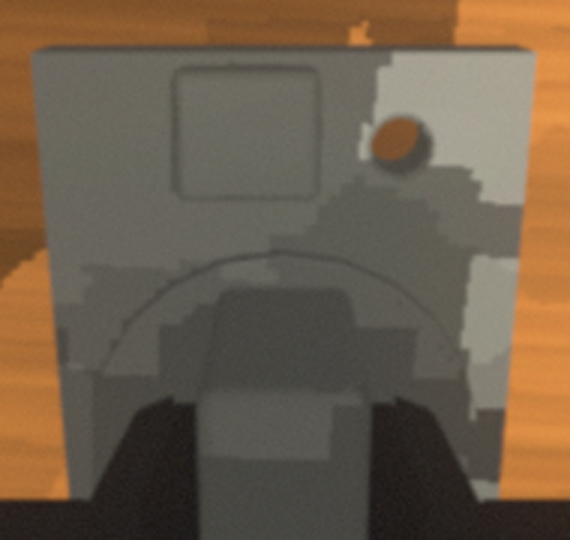

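Request:
{"method": "send_rows", "body": {
  "commands": [-0.02,0.1,0.04,0,0,0,1,-0.03,0.17,0.04,0,0,0,1,-0.03,0.17,0.04,0,0,0,1,-0.03,0.17,0.04,0,0,0,1,-0.03,0.17,0.04,0,0,0,1,-0.03,0.17,0.03,0,0,0,1,-0.01,0.17,0.02,0,0,0,1,0,0.08,0,0,0,0,1,0,0,0,0,0,0,1,0,0,0,0,0,0,1]
}}

```text
clock: 5.65
tool_pos: [0.3932, 0.0357, 0.2371]
eef_rot: [-0.694, -0.022, 0.719, -0.019]
contact_force: [-0.8, -0.6, -2.8]
opening: 0.27
```

```bash
python3 look.py 6 wrist top
```

```text
5.65 [0.3932 0.0357 0.2371] yaw y -86.62 xaxis [-0.036  0.003 -0.999] F [-0.75 -0.64 -2.83] open 0.27
```

View pics/wrist6.png

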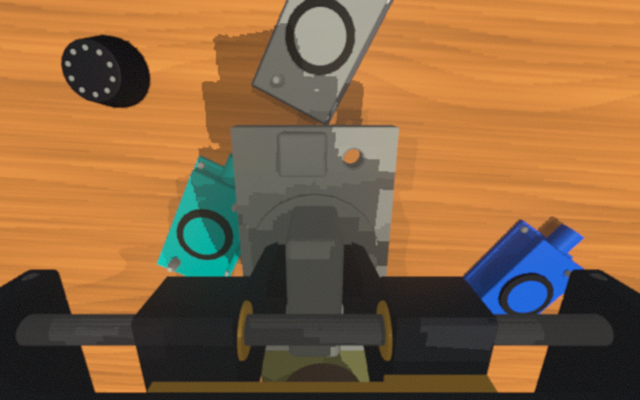

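Request:
{"method": "send_rows", "body": {
  "commands": [0.1,0.0,0.02,0,-0.01,0,1,0.03,0,0.02,0,-0.013,0,1,0,0,0,0,0,0,1,0,0,0,0,0,0,1]
}}

```text
clock: 6.15
tool_pos: [0.4246, 0.0291, 0.2462]
eef_rot: [-0.706, -0.017, 0.708, -0.017]
contact_force: [-0.9, -0.7, -3.7]
opening: 0.27
```

```bash
python3 look.py 7 wrist top
```

```text
6.15 [0.4246 0.0291 0.2462] yaw y -87.32 xaxis [-0.004 -0.    -1.   ] F [-0.94 -0.66 -3.74] open 0.27
```

View pics/wrist7.png

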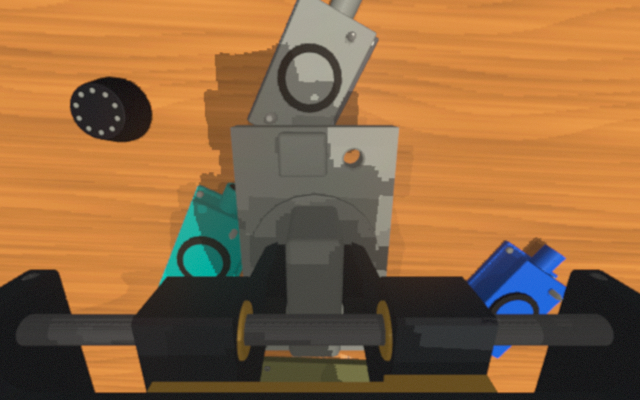

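Both dowels are visible: big about (270,119), small about (351,37), seal ring centre about (309,77). Zoom.

```bash
python3 - <<'E'
from h import *
d=np.load("pics/wrist7.npz");a=d["image"]
cv2.imwrite("pics/z7.png",cv2.resize(a[0:130,235:395],None,fx=4.5,fy=4.5,interpolation=cv2.INTER_CUBIC))
g=cv2.cvtColor(a,cv2.COLOR_BGR2GRAY)
m=np.zeros_like(g);m[35:120,265:350]=(g[35:120,265:350]<60)*255
cs,_=cv2.findContours(m,cv2.RETR_EXTERNAL,cv2.CHAIN_APPROX_NONE);c=max(cs,key=cv2.contourArea)
e=cv2.fitEllipse(c);print("seal",e,cast(d,e[0],.049))
E
```

```text
seal ((308.41607666015625, 77.77021789550781), (56.86111068725586, 62.67595672607422), 176.37347412109375) [0.52652254 0.04028941 0.049     ]
```

View pics/z7.png

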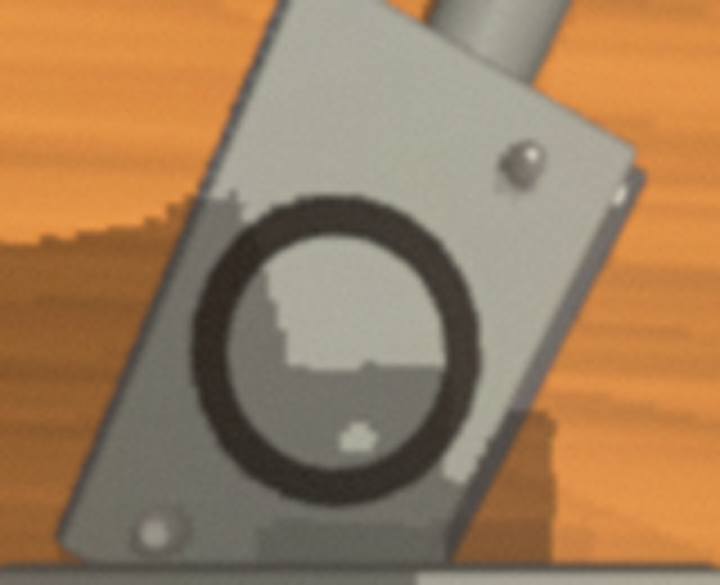

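```bash
python3 - <<'E'
from h import *
d=np.load("pics/wrist7.npz")
B=cast(d,(269.4,118.2),.062);S=cast(d,(353.3,34),.062);print(B,S,pose(B,S)); print("smallbase",cast(d,(350,40),.044))
# long left edge of flange: direction
e=[cast(d,(235+60/4.5,540/4.5),.044),cast(d,(235+285/4.5,0),.044)];v=e[1]-e[0];print("left edge yaw",np.degrees(np.arctan2(v[1],v[0])))
for nm,c in(("wr",(B+S)/2),):
    pass
E
```

```text
[0.48478631 0.07904617 0.062     ] [ 0.56692961 -0.00142281  0.062     ] (array([0.52585796, 0.03881168, 0.062     ]), np.float64(-24.086944740817), np.float64(0.11499034298674936))
smallbase [ 5.64510660e-01 -4.48372589e-04  4.40000000e-02]
left edge yaw -23.813833692027377
```

Request:
{"method": "send_rows", "body": {
  "commands": [0.04,0.004,-0.02,0,-0.001,-0.03,1,0.06,0.006,-0.05,0,-0.001,-0.05,1,0.07,0.008,-0.06,0,0,-0.05,1,0.08,0.008,-0.06,0,0,-0.05,1,0.07,0.008,-0.06,0,0,-0.05,1,0.06,0.006,-0.06,0,0,-0.05,1,0,0,0,0,0,0,1,0,0,0,0,0,0,1]
}}

```text
clock: 7.05
tool_pos: [0.5161, 0.0391, 0.1644]
eef_rot: [-0.689, 0.144, 0.696, 0.143]
contact_force: [-0.1, 0.6, -3.0]
opening: 0.272
```

```bash
python3 look.py 8
```

```text
7.05 [0.5161 0.0391 0.1644] yaw y -113.4 xaxis [-0.01   0.001 -1.   ] F [-0.09  0.63 -3.05] open 0.272
```

Request:
{"method": "send_rows", "body": {
  "commands": [0.018,0.001,-0.06,-0.001,-0.004,-0.005,1,0.018,0.001,-0.06,0,-0.003,-0.004,1,0,0,0,0,0,0,1,0,0,0,0,0,0,1]
}}

```text
clock: 7.45
tool_pos: [0.5221, 0.0393, 0.1365]
eef_rot: [-0.692, 0.147, 0.692, 0.147]
contact_force: [0.4, -1.0, -2.4]
opening: 0.27
```

```bash
python3 look.py 9
```

```text
7.45 [0.5221 0.0393 0.1365] yaw y -113.98 xaxis [ 0.     0.001 -1.   ] F [ 0.44 -1.04 -2.44] open 0.27
```

Now down to where the underside is a few mm above the dowel tips (TCP z ≈ 0.092), then look.

Request:
{"method": "send_rows", "body": {
  "commands": [0.008,0,-0.06,-0.001,0,-0.002,1,0.006,0,-0.06,0,0,0,1,0,0,-0.035,0,0,0,1,0,0,0,0,0,0,1,0,0,0,0,0,0,1]
}}

```text
clock: 7.95
tool_pos: [0.5258, 0.0393, 0.0976]
eef_rot: [0.692, -0.148, -0.691, -0.148]
contact_force: [-0.0, 0.2, -2.7]
opening: 0.269
```

```bash
python3 look.py 10 side top wrist; python3 - <<'E'
import cv2,numpy as np
b=cv2.imread("pics/side10.png");t=cv2.imread("pics/top10.png")
A=cv2.resize(b[130:260,245:375],(390,390),interpolation=cv2.INTER_CUBIC);B=cv2.resize(t[145:235,270:360],(390,390),interpolation=cv2.INTER_CUBIC)
cv2.imwrite("pics/z10.png",np.hstack([A,B]))
E
```

```text
7.95 [0.5258 0.0393 0.0976] yaw y -114.11 xaxis [ 0.003 -0.    -1.   ] F [-0.04  0.2  -2.68] open 0.269
```

View pics/z10.png

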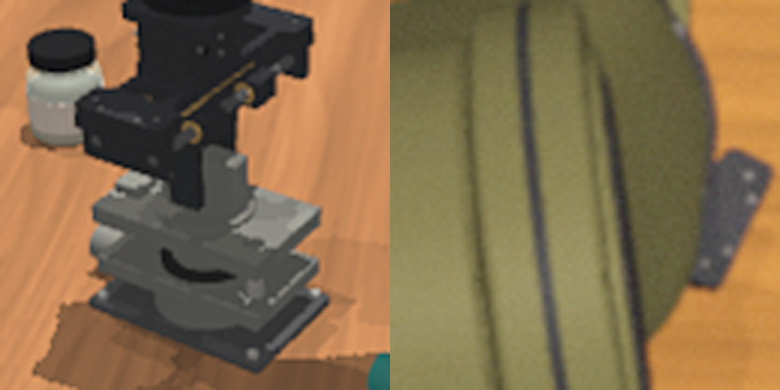

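View pics/wrist10.png

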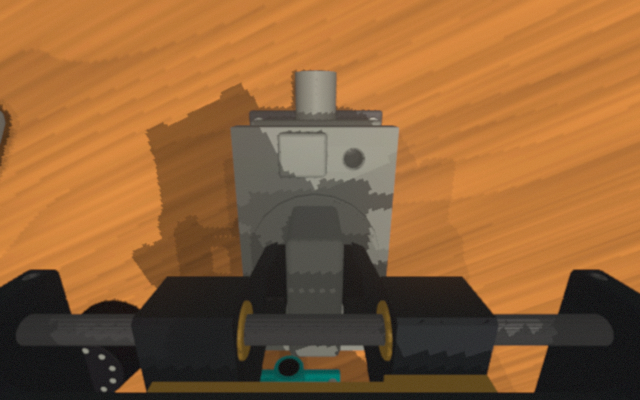

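```bash
python3 - <<'E'
import cv2,numpy as np
b=cv2.imread("pics/side10.png");w=cv2.imread("pics/wrist10.png")
A=cv2.resize(b[185:255,270:360],(720,560),interpolation=cv2.INTER_CUBIC)
cv2.imwrite("pics/z11.png",A)
cv2.imwrite("pics/z12.png",cv2.resize(w[60:190,220:410],None,fx=4,fy=4,interpolation=cv2.INTER_CUBIC))
E
```

```text
(no output)
```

View pics/z11.png

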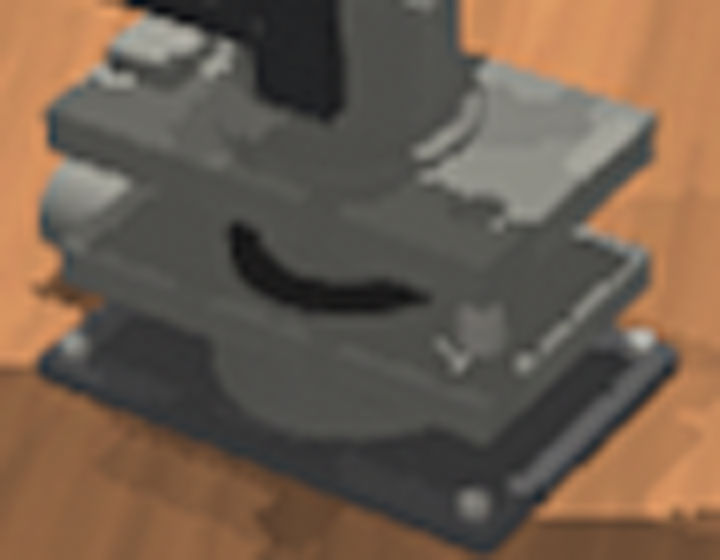

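View pics/z12.png

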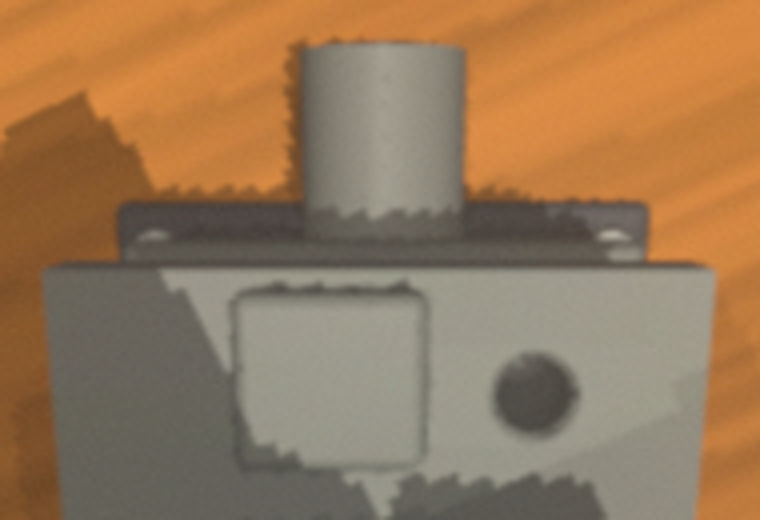

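Request:
{"method": "send_rows", "body": {
  "commands": [-0.003,-0.003,-0.03,0,0.002,0,1,0,0,-0.02,0,0,0,1,0,0,0,0,0,0,1]
}}

```text
clock: 8.4
tool_pos: [0.526, 0.0386, 0.0854]
eef_rot: [0.692, -0.148, -0.691, -0.148]
contact_force: [0.0, 0.0, -2.6]
opening: 0.265
```

```bash
python3 look.py 11 side; python3 - <<'E'
import cv2
b=cv2.imread("pics/side11.png")
cv2.imwrite("pics/z13.png",cv2.resize(b[185:255,270:360],(720,560),interpolation=cv2.INTER_CUBIC))
E
```

```text
8.4 [0.526  0.0386 0.0854] yaw y -114.11 xaxis [ 0.002 -0.    -1.   ] F [ 0.01  0.02 -2.61] open 0.265
```

View pics/z13.png

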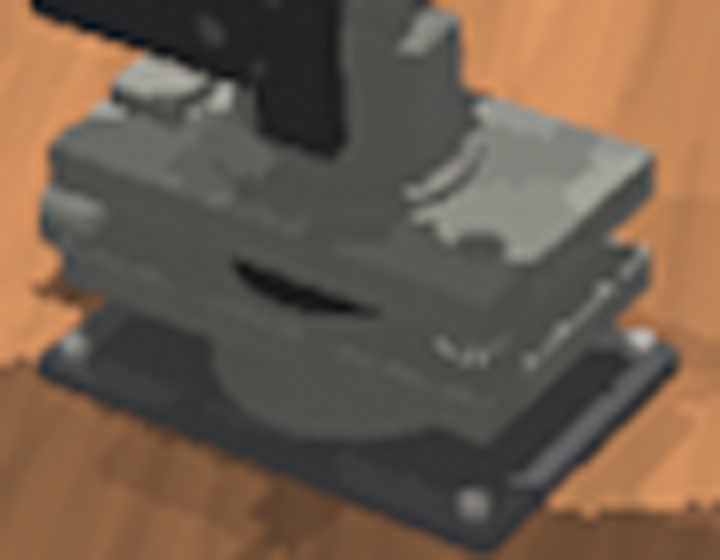

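Request:
{"method": "send_rows", "body": {
  "commands": [-0.004,0,-0.016,0,0.001,0,1,0,0,-0.012,0,0,0,1,0,0,0,0,0,0,1]
}}

```text
clock: 8.75
tool_pos: [0.5251, 0.0386, 0.0781]
eef_rot: [0.692, -0.148, -0.691, -0.148]
contact_force: [-1.5, -0.8, -3.3]
opening: 0.269
```

```bash
python3 look.py 12
```

```text
8.75 [0.5251 0.0386 0.0781] yaw y -114.11 xaxis [ 0.001 -0.    -1.   ] F [-1.54 -0.82 -3.25] open 0.269
```

Request:
{"method": "send_rows", "body": {
  "commands": [0,0,-0.016,0,0,0,1,0,0,0,0,0,0,1]
}}

```text
clock: 8.95
tool_pos: [0.5251, 0.0386, 0.0737]
eef_rot: [0.692, -0.148, -0.691, -0.148]
contact_force: [-0.5, -0.4, -2.8]
opening: 0.264
```

```bash
python3 look.py 13
```

```text
8.95 [0.5251 0.0386 0.0737] yaw y -114.11 xaxis [ 0.001 -0.    -1.   ] F [-0.49 -0.37 -2.81] open 0.264
```

Request:
{"method": "send_rows", "body": {
  "commands": [0,0,-0.016,0,0,0,1,0,0,-0.012,0,0,0,1,0,0,0,0,0,0,1],
  "newtons": 60
}}

```text
clock: 9.25
tool_pos: [0.5255, 0.0386, 0.0686]
eef_rot: [0.692, -0.147, -0.691, -0.148]
contact_force: [-2.5, 0.7, 4.8]
opening: 0.268
```

```bash
python3 look.py 14
```

```text
9.25 [0.5255 0.0386 0.0686] yaw y -114.13 xaxis [ 0.003  0.    -1.   ] F [-2.46  0.73  4.84] open 0.268
```

Request:
{"method": "send_rows", "body": {
  "commands": [0,0,-0.012,0,0.001,0,1,0,0,-0.012,0,0.001,0,1]
}}

```text
clock: 9.45
tool_pos: [0.5255, 0.0386, 0.0679]
eef_rot: [0.692, -0.147, -0.691, -0.149]
contact_force: [-8.2, 0.2, 38.7]
opening: 0.269
```

```bash
python3 look.py 15
```

```text
9.45 [0.5255 0.0386 0.0679] yaw y -114.16 xaxis [ 0.001  0.001 -1.   ] F [-8.19  0.19 38.67] open 0.269
```

Request:
{"method": "send_rows", "body": {
  "commands": [-0.002,0,-0.005,0,0.0,0,1,-0.001,0,-0.005,0,0,0,1,0,0,-0.005,0,0,0,1]
}}

```text
clock: 9.75
tool_pos: [0.5255, 0.0386, 0.068]
eef_rot: [0.693, -0.147, -0.69, -0.149]
contact_force: [-2.3, 1.0, 11.0]
opening: 0.26
```

```bash
python3 look.py 16 side wrist;python3 look.py 17; python3 - <<'E'
import cv2,numpy as np
b=cv2.imread("pics/side16.png");w=cv2.imread("pics/wrist16.png")
cv2.imwrite("pics/z16.png",np.hstack([cv2.resize(b[185:255,270:360],(540,420),interpolation=cv2.INTER_CUBIC),cv2.resize(w[60:300,240:390],(262,420))]))
E
```

```text
9.75 [0.5255 0.0386 0.068 ] yaw y -114.16 xaxis [ 0.005  0.002 -1.   ] F [-2.28  1.   11.01] open 0.26
9.85 [0.5255 0.0386 0.068 ] yaw y -114.16 xaxis [ 0.005  0.002 -1.   ] F [-2.48  0.37 10.6 ] open 0.266
```

View pics/z16.png

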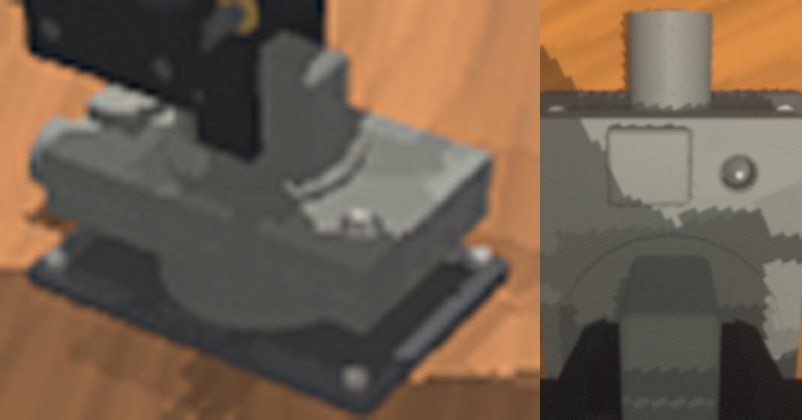

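Shut with both dowels through their holes and no visible gap. I'll add some margin to the push, then hand in.

Request:
{"method": "send_rows", "body": {
  "commands": [0,0,-0.008,0,0.002,0,1,0,0,-0.008,0,0.001,0,1]
}}

```text
clock: 10.05
tool_pos: [0.5255, 0.0386, 0.068]
eef_rot: [0.692, -0.147, -0.691, -0.149]
contact_force: [-4.2, 0.7, 23.2]
opening: 0.269
```

```bash
python3 look.py 18 top side; python3 look.py 19
```

```text
10.05 [0.5255 0.0386 0.068 ] yaw y -114.16 xaxis [ 0.002  0.003 -1.   ] F [-4.18  0.68 23.16] open 0.269
10.15 [0.5255 0.0386 0.0679] yaw y -114.17 xaxis [ 0.002  0.003 -1.   ] F [-3.88  0.52 21.48] open 0.269
```

View pics/side18.png

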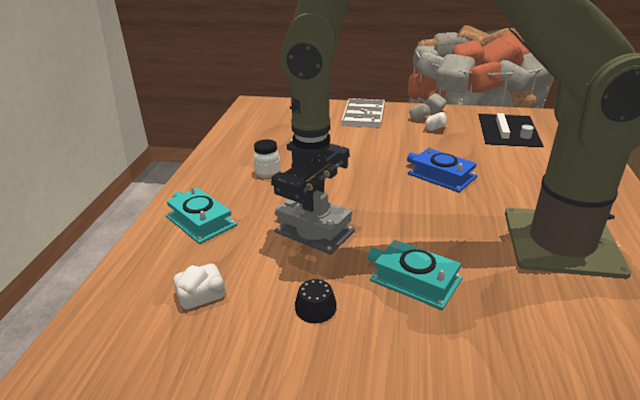

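The side view shows the pump shut at about (315,225). The strainer, rock and tub are at the same pixels as at the start. The push holds steady at about 22 N.

```bash
python3 -c "
from plant import job
print(job.finish_job())"
```

```text
the job is handed in; nothing more can be done
None
```

I gripped the upper half by its bar, turned it about -27.7° to match the lower half, and lowered it onto the dowels. I pressed it shut and handed the job in at about 10 s, still holding it.

**Last checks:**
- **Height:** the TCP stood at 67.9–68.0 mm, which is the height expected when the halves are flush.
- **Level:** the tool was upright to within about 0.004 rad.
- **Push:** the force on the tool held at about 21–23 N, well over the 2 N needed.
- **Fit:** the pictures showed both dowels through their own holes and no gap between the halves.
- **Other things:** the strainer, rock, tub and look-alikes looked unmoved in the side picture.

**What disagreed or was off:**
- The top and wrist cameras differed by 2–3 mm on the position of the lower half. I used the wrist view and corrected it by about 1 mm from side and wrist views before the fit.
- A small sideways force of about 4 N remained at the end.
- One pressing step peaked at about 39 N on the wrist, against a limit of 120 N. I eased the push back afterwards.

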